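# Level the fourth leg of an upturned laptop riser

### The job

Stand the loose leg fully down in the empty corner socket of the upturned laptop riser and let go of it. Then back its lock ring off a good quarter turn, screw its foot in until it is level with the other three feet, and tighten the lock ring again firmly, until it will go no further. Leave the other things on the desk where they are.

Things in the scene. Friction and masses are not known exactly. Their poses are not given: they have to be found in the camera images.
- leg: Loose riser leg, standing on the desk at any yaw: pale wood, 38 mm square, 60 mm tall, origin at the centre of its underside, z up its axis. On top: the lock ring (60 to 74 mm above the origin), then a 16 mm steel screw stem, then the foot. About 0.5 kg in all. It may be lifted by its ring. It fits the socket in any of its four square orientations.
- riser: Laptop riser lying upside down, fixed: pale wooden board 190 (x) x 360 (y) x 18 mm, origin at the centre of its underside. A white socket stands at each corner, centres 65 mm (x) and 145 mm (y) from the middle. Three hold legs like the loose one; the one at -x, +y is empty.
- socket (a point): Centre of the floor of the empty corner socket, 18 mm above the desk; axes along the riser's edges, z up. A square frame of four white walls, 41 mm inside, 7 mm thick, 22 mm high above this floor. It keeps the leg from turning. The nearest other leg is 130 mm away along +x.
- ring: Lock ring of the loose leg: round ridged steel, 56 mm in diameter, 14 mm high, origin at the centre of its underside, x towards its raised mark. From above, clockwise tightens, anticlockwise loosens; it keeps its height. It starts only lightly tightened. Turning it takes a steady 0.45 N m. It is firm once 0.85 N m or more is needed; a little further on (0.3 rad) is a hard stop.
- ring_mark (a point): Small raised steel pip on the lock ring's top face, 22 mm from the axis, 74 mm above the leg's underside; it turns with the ring. At the start it points within about 0.2 rad of the leg's +x. Backed off enough, it has gone a good quarter turn anticlockwise: in the leg's frame its x is below 8 mm. The ring comes to an open stop 2.6 rad anticlockwise of +x.
- collet: Steel spring collet hidden inside the lock ring; origin on the leg's axis 60 mm above its underside. The ring meets it where the mark points about along the leg's +x, and from there tightening gets harder by 1.2 N m per radian. The force between ring and collet is the measure of tightness (14 N is 0.23 rad past the meeting point). Nothing of it shows outside.
- foot_top (a point): Centre of the top face of the loose leg's foot: a dark disc of steel and rubber, 36 mm in diameter, 14 mm high, on the stem above the lock ring. It starts 5 to 9 mm too high. Clockwise from above lowers it, 5.73 mm per radian (36 mm a turn), friction 0.1 N m. Level, its top is 98 mm above the leg's underside, its underside 10 mm above the lock ring.
- set_foot_top (a point): Centre of the top face of the foot of the nearest leg already in the riser. All three such feet have their tops at this same height, 98 mm above the socket floors, 116 mm above the desk.
- pawn: Bystander: wooden game pawn, 28 mm wide, 46 mm tall, on the riser's board. Origin at its underside.
- spare_ring: Bystander: spare steel lock ring lying on the riser's board, 56 mm in diameter, 14 mm high. Origin at its underside.
- mug: Bystander: white mug, 80 mm wide, 92 mm tall. Origin at its underside.
- screwdriver: Bystander: black-handled screwdriver lying on the desk. Origin at its underside.
- glasses_case: Bystander: grey glasses case, 60 x 160 x 42 mm. Origin at its underside.

How it is judged (in metres and radians):
On the way, in this order (a step that is already met when the one before it is completed fails the run):
1. The leg stands fully down in the empty socket, upright and let go (horizontal distance between leg and socket below 0.005 m and z of leg in the frame of socket below 0.004 m and angle between leg's own z axis and vertical below 0.06 rad and contact force between the fingers and leg below 0.1 N), for 0.2 s.
2. The lock ring is backed off a good quarter turn, the foot not yet turned in (contact force between ring and collet below 0.5 N and x of ring_mark in the frame of leg below 0.008 m and horizontal distance between leg and socket below 0.005 m and z of leg in the frame of socket below 0.004 m and z of foot_top in the frame of socket above 0.1015 m), for 0.1 s.
3. With the lock ring still backed off, the foot is level with the others (contact force between ring and collet below 0.5 N and x of ring_mark in the frame of leg below 0.008 m and z of foot_top in the frame of socket between 0.0965 and 0.0995 m and horizontal distance between leg and socket below 0.005 m and z of leg in the frame of socket below 0.004 m), for 0.2 s.
At the end, for the whole second after the job is handed in: The leg stands upright (within 0.06 rad), let go and at rest in the empty corner socket, within 5 mm of its centre and 4 mm of its floor; its foot top is level with the other feet within 1.5 mm (98 mm above the socket floor); the lock ring presses on its collet with more than 14 N (all of step 1 and z of foot_top in the frame of socket between 0.0965 and 0.0995 m and contact force between ring and collet above 14 N and linear speed of leg below 0.01 m/s); the robot touches nothing.
It fails at once if A bystander is shifted by more than 30 mm (distance of any of pawn, spare_ring, mug, screwdriver, glasses_case from where it was at the start of the episode above 0.03 m).
It also fails if it takes over 72 s, if anything falls off the work surface, if the arm or the gripper's body presses on something with over 40 N, if the wrist force passes 120 N, or if a joint passes its speed limit or range.

### The arm

A 7-joint arm with a two-finger parallel gripper is mounted at the origin on the work surface. World frame = base frame: x ahead of the robot, y to its left, z up, the work surface at z = 0. Lengths are in mm, angles in rad, forces in N, time in s.
With the tool pointing down it reaches from about 425 to 875 mm from the base axis. Payload 4.7 kg.
Tool frame: the origin (TCP) lies midway between the tips of the shut fingers; the grasp point (between the pads) lies 19 mm behind it (robot.grip_depth is the distance from the TCP to the grasp point, in mm); z points along the fingers, y is the line along which they close (so a half turn about z gives the same grasp; the last joint's range is limited). The gripper opens to 87 mm and grips with 3 to 60 N. Pads are 19 mm wide; open, the fingers measure 117 mm over their backs; the gripper's body (75 mm by 190 mm) begins 51 mm behind the grasp point.
Start: joints at [-1.192, 0.321, -0.07, 1.45, 0.023, 1.371, -0.057], TCP at [231.924, 607.237, 222.587] pointing down, gripper open.
Joint ranges: [-2.86, 2.86], [-0.3, 2.09], [-1.38, 1.24], [0.06, 2.45], [-1.56, 4.7], [0.09, 2.05], [-2.69, 2.69]. Speed limits (rad/s): [2.57, 2.57, 3.14, 3.14, 3.14, 3.14, 3.14].

### API

Orientations are given as a unit quaternion [x, y, z, w].
In Python, from rig import robot gives the robot as it stands.
- The arm moves only by the shell command python3 nudge.py FILE [FORCE], which reads ROWS from the file FILE. ROWS is a JSON list that holds a single list of rows (three levels of brackets), with 1 to 8 rows, each of 7 numbers: dx, dy, dz in cm, then a rotation vector rx, ry, rz in rad, then the finger opening in mm; each row shifts and turns the commanded pose from where the row before left it, along the tool's axes as they then stand; what a row does not reach is not made up. A row lasts 1/12 s, in which the tool goes at most 41.7 mm and 0.125 rad, less where a joint would pass 70% of its speed; a pose out of reach is approached as far as the arm can. The fingers move at their own pace and stop on an object; FORCE is the grip in N (left out, the last holds). Time passes only in rows, so rows that do not move let the fingers close. It prints the time, the measured TCP pose, the force, the opening and the grip force at its end. Input that does not fit is refused with a message, and nothing moves.
- robot.observe(): the state, without advancing time (a new reading comes with each control period).
- robot.camera(name): name is "scene" or "top" or "wrist"; returns a dict with "pixels" (480x640x3 uint8, blue, green, red), "fx", "fy", "cx", "cy" (pixels), "pose" (4x4, takes a point from camera to world coordinates); the wrist camera has in their place "mount" (4x4, takes a point from camera to tool coordinates, whose origin is the TCP and whose axes are the flange's). Camera axes: x right, y down, z forward; pixel columns grow to the right and rows downward; lengths in mm; the calibration is good to about 2 mm. The wrist camera is an equidistant fisheye: a pixel r from the principal point sees the ray r / f radians off the axis. A picture is of the moment at which its call begins: read the wrist's pose just before it. There is no depth.
- robot.finish_job(): hands the job in; it is judged then, once.
The state is a dict: "t": time; "q": joint angles; "joint_velocities": joint speeds; "effort": joint torques, N m; "position": TCP position; "orientation": TCP orientation; "ft_force": force on the tool from outside, world axes, zero at the start; "ft_torque": the same for the moment, N m; "grip_width": finger opening in mm; "finger_force": force on a finger pad.
Only numpy, scipy, OpenCV 4.12 (cv2) and the standard library are available. Lean on these libraries where they do the work, as an engineer would, in place of code of your own. Each camera call takes 0.05 s, during which the arm holds its last target. There are 200 camera calls.

## Working session

There is one attempt and no reset: what is moved stays moved. The work goes in short steps, Python scripts to look and compute and a shell command to move; the robot and the scene stay as the last step left them, time stands still between calls to the robot, and variables do not carry over. Pictures are saved under pics/ and viewed, at most 10 in all, crops included, and the job is handed in when it is done.

```bash
ls; mkdir -p pics; python3 - <<'E'
from rig import robot
import cv2
o=robot.observe(); print(o)
for n in ("scene","top"):
    c=robot.camera(n); cv2.imwrite(f"pics/{n}0.png",c["pixels"]); print(n,c["fx"],c["cx"],c["cy"],c["pose"].round(3).tolist())
E
```

```text
nudge.py
pics
rig.py
{'t': 0.0, 'q': array([-1.19188135,  0.32181865, -0.07007862,  1.4516494 ,  0.02257796,
        1.3707946 , -0.05689621]), 'joint_velocities': array([ 0.00074785,  0.00065847, -0.00035251,  0.00104918,  0.00022328,
       -0.00287813,  0.00105885]), 'effort': array([-2.73514515e-04, -4.91292286e+01, -4.03990103e-01, -3.12516904e+01,
       -6.39516930e-02,  4.39185882e-02,  2.17985485e-04]), 'position': array([231.75388657, 606.70061283, 221.47712698]), 'orientation': array([ 1.81385958e-01,  9.83411535e-01, -9.32298230e-04, -1.32574059e-04]), 'ft_force': array([0.04093797, 0.42333007, 0.23799429]), 'ft_torque': array([0.02180498, 0.0033171 , 0.04243863]), 'finger_force': 0.0, 'grip_width': 87.30363491860157}
scene 525.9390450992493 317.0809680249675 235.52447321779974 [[0.175, 0.524, -0.834, 1345.482], [0.985, -0.09, 0.15, -1.165], [0.003, -0.847, -0.531, 635.207], [0.0, 0.0, 0.0, 1.0]]
top 445.23454181302446 326.4253134992551 237.4769333810591 [[0.009, -0.999, 0.052, 482.144], [-1.0, -0.009, 0.016, 137.117], [-0.016, -0.052, -0.999, 958.88], [0.0, 0.0, 0.0, 1.0]]
```
View pics/scene0.png

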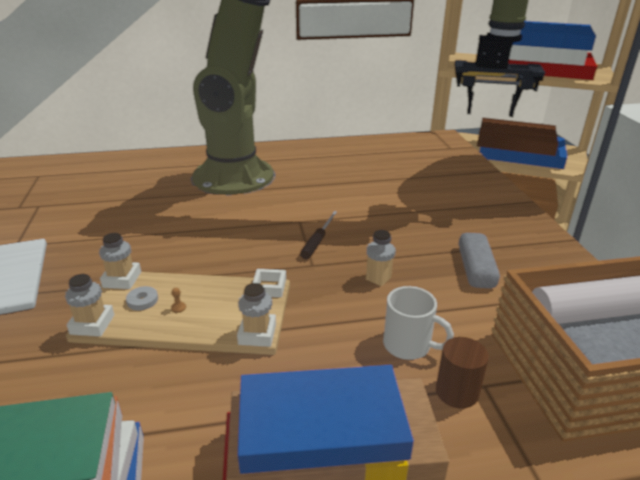

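View pics/top0.png

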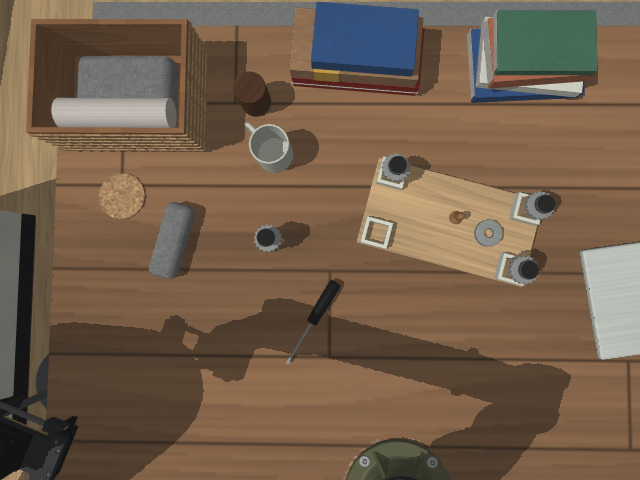

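The scene and top views agree. In the top view the loose leg's foot is near (265,237), the empty socket near (377,232), and the set feet near (397,166), (543,204) and (525,269). The mug is at (271,148), the glasses case at (172,240) and the screwdriver at (315,320).

```bash
cat > h.py <<'E'
import numpy as np, cv2
from rig import robot
from scipy.spatial.transform import Rotation as R
def plane(c,uv,z):
    d=c["pose"][:3,:3]@np.array([(uv[0]-c["cx"])/c["fx"],(uv[1]-c["cy"])/c["fy"],1]); o=c["pose"][:3,3]
    return o+d*(z-o[2])/d[2]
def proj(c,p):
    q=c["pose"][:3,:3].T@(np.array(p)-c["pose"][:3,3]); return np.array([c["cx"]+c["fx"]*q[0]/q[2],c["cy"]+c["fy"]*q[1]/q[2]])
def blob(mask,uv,r):
    m=np.zeros_like(mask); u,v=map(int,uv); m[max(v-r,0):v+r,max(u-r,0):u+r]=mask[max(v-r,0):v+r,max(u-r,0):u+r]
    n,l,s,ce=cv2.connectedComponentsWithStats(m.astype(np.uint8))
    k=1+np.argmax(s[1:,4]); return ce[k],s[k],(l==k).astype(np.uint8)
E
python3 - <<'E'
from h import *
c=robot.camera("top"); im=c["pixels"]; g=im.max(2)
for n,uv,z in (("loose",(265,237),105),("A",(397,166),116),("B",(543,204),116),("C",(525,269),116)):
    ce,s,m=blob(g<62,uv,16); print(n,ce,s,plane(c,ce,z).round(1))
hsv=cv2.cvtColor(im,cv2.COLOR_BGR2HSV); w=(hsv[...,1]<50)&(hsv[...,2]>150)
ce,s,m=blob(w,(377,232),24); cn,_=cv2.findContours(m,cv2.RETR_EXTERNAL,cv2.CHAIN_APPROX_NONE)
r=cv2.minAreaRect(cn[0]); print("sock",ce,s,r,plane(c,r[0],40).round(1), [plane(c,p,40).round(1).tolist() for p in cv2.boxPoints(r)])
cv2.imwrite("pics/topcrop.png",cv2.resize(im[120:300,230:570],None,fx=2.3,fy=2.3,interpolation=cv2.INTER_CUBIC))
s=robot.camera("scene"); 
for n,uv in (("loose",(381,237)),("A",(255,292))):
    hh=s["pixels"].max(2); ce,st,m=blob(hh<75,uv,14); print("scene",n,ce,st)
E
```

```text
loose [265.70731707 236.9796748 ] [257 229  18  17 246] [526.3 267.9 105. ]
A [397.62025316 164.16033755] [389 156  18  17 237] [666.9  16.3 116. ]
B [545.88844622 203.00796813] [536 195  20  17 251] [ 594.5 -263.1  116. ]
C [529.17490494 269.36882129] [519 261  20  18 263] [ 469.1 -230.   116. ]
sock [376.4478022  232.34340659] [360 217  33  32 364] ((376.1680908203125, 232.24484252929688), (27.118993759155273, 26.92574691772461), 14.931416511535645) [541.4  49.5  40. ] [[521.4, 83.5, 40.0], [575.4, 69.5, 40.0], [561.3, 15.4, 40.0], [507.5, 29.5, 40.0]]
scene loose [381.0880829  236.40932642] [373 230  17  14 193]
scene A [253.1010101  290.52020202] [245 284  18  15 198]
```

View pics/topcrop.png

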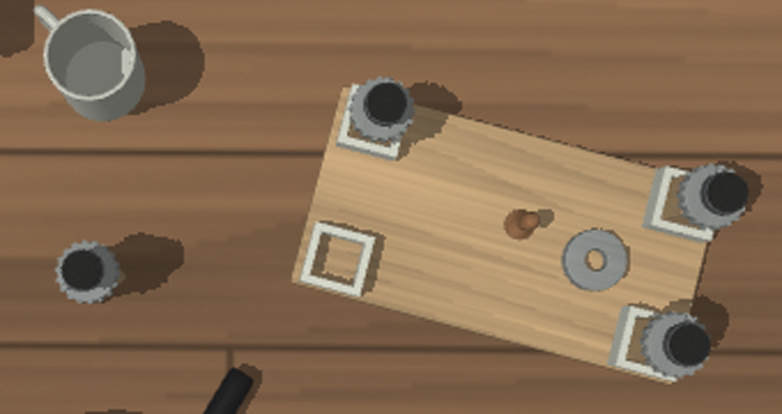

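```bash
python3 - <<'E'
from h import *
c=robot.camera("wrist"); print({k:(v if np.ndim(v)==0 else v.round(3).tolist()) for k,v in c.items() if k!="pixels"})
o=robot.observe(); M=R.from_quat(o["orientation"]).as_matrix(); print(M.round(3)); print(o["position"])
t=robot.camera("top"); s=robot.camera("scene")
# triangulate loose foot & foot A (sanity)
for n,a,b in (("loose",(265.7,237),(381.1,236.4)),("A",(397.6,164.2),(253.1,290.5))):
    A=[];y=[]
    for cc,uv in((t,a),(s,b)):
        P=np.diag([1,1,1.]); K=np.array([[cc["fx"],0,cc["cx"]],[0,cc["fy"],cc["cy"]],[0,0,1]])
        T=np.linalg.inv(cc["pose"]); A.append(K@T[:3])
    X=cv2.triangulatePoints(A[0],A[1],np.array(a,float),np.array(b,float)).ravel(); print(n,(X[:3]/X[3]).round(1))
E
```

```text
{'fx': 371.64829954431775, 'fy': 371.64829954431775, 'cx': 318.24761112644825, 'cy': 230.35164299872213, 'mount': [[0.0, -0.959, -0.284, 76.996], [1.0, 0.0, -0.001, 0.779], [0.001, -0.284, 0.959, -161.675], [0.0, 0.0, 0.0, 1.0]]}
[[-0.934  0.357 -0.   ]
 [ 0.357  0.934 -0.001]
 [-0.    -0.001 -1.   ]]
[231.84593082 606.96291957 222.05701208]
loose [526.8 269.8  98.2]
A [668.1  15.9 110.3]
```

Units first: shifts go in cm. So -33 mm is -3.3, -23.4 mm is -2.34.

```bash
echo '[[[-3.3, -2.34, 0.7, 0, 0, 0, 87], [-3.3, -2.34, 0.7, 0, 0, 0, 87], [-3.3, -2.34, 0.7, 0, 0, 0, 87], [-3.3, -2.34, 0.7, 0, 0, 0, 87], [-3.3, -2.34, 0.7, 0, 0, 0, 87], [-3.3, -2.34, 0.7, 0, 0, 0, 87], [-3.3, -2.34, 0.7, 0, 0, 0, 87], [-3.3, -2.34, 0.7, 0, 0, 0, 87]]]' > next.json && python3 nudge.py next.json && echo '[[[-3.3, -2.34, 0.7, 0, 0, 0, 87], [0, 0, 0, 0, 0, 0, 87], [0, 0, 0, 0, 0, 0, 87]]]' > next.json && python3 nudge.py next.json
python3 - <<'E'
from h import *
o=robot.observe(); print(o["position"],o["orientation"],o["q"].round(2),o["t"],R.from_quat(o["orientation"]).as_matrix().round(3).tolist())
c=robot.camera("wrist"); cv2.imwrite("pics/w1.png",c["pixels"])
E
```

```text
t: 1.02
position: [412.6, 336.4, 166.6]
orientation: [0.181, 0.983, 0.0, 0.0]
ft_force: [0.9, 0.1, -0.4]
grip_width: 87.0
finger_force: 0.0
t: 1.27
position: [435.8, 301.7, 159.4]
orientation: [0.184, 0.983, -0.0, 0.0]
ft_force: [-0.5, 0.7, 0.1]
grip_width: 86.7
finger_force: 0.0
[435.75105898 301.70686753 159.39181087] [ 1.84405925e-01  9.82850131e-01 -2.74097929e-04  1.53054448e-05] [-0.8   0.11  0.15  1.84 -0.02  1.2   0.56] 1.2667 [[-0.932, 0.362, -0.0], [0.362, 0.932, -0.001], [-0.0, -0.001, -1.0]]
```

View pics/w1.png

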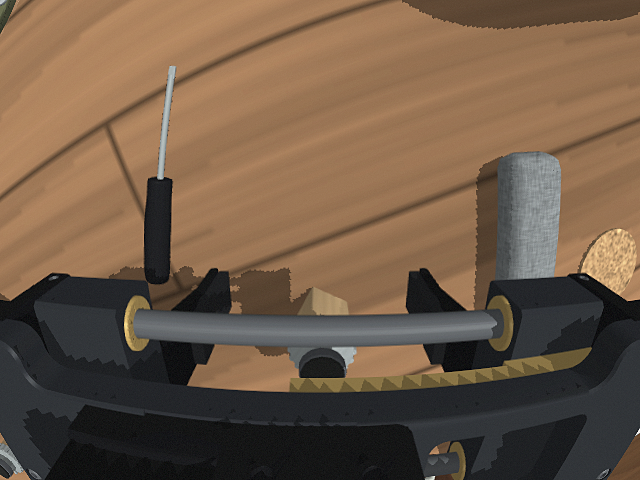

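The gripper hides the leg at (322,330) in this view, so I'll move it to the open side of the wrist camera.

```bash
echo '[[[-2.9, -2, 0.2, 0, 0, 0, 87], [-2.9, -2, 0.2, 0, 0, 0, 87], [-2.9, -2, 0.2, 0, 0, 0, 87], [-2.9, -2, 0.2, 0, 0, 0, 87], [-2.9, -2, 0.2, 0, 0, 0, 87], [-2.9, -2, 0.2, 0, 0, 0, 87], [0, 0, 0, 0, 0, 0, 87], [0, 0, 0, 0, 0, 0, 87]]]' > next.json && python3 nudge.py next.json
python3 - <<'E'
from h import *
o=robot.observe(); print(o["position"],o["orientation"],o["q"].round(2))
c=robot.camera("wrist"); cv2.imwrite("pics/w2.png",c["pixels"])
np.savez("w2.npz",im=c["pixels"],p=o["position"],q=o["orientation"],mount=c["mount"],f=c["fx"],cx=c["cx"],cy=c["cy"])
E
```

```text
t: 1.98
position: [554.7, 130.1, 147.6]
orientation: [0.182, 0.983, 0.0, 0.0]
ft_force: [0.1, 0.1, 0.0]
grip_width: 86.8
finger_force: 0.0
[554.68517721 130.08812785 147.59865846] [1.82226839e-01 9.83256508e-01 1.81061037e-05 1.38234197e-04] [-0.56  0.2   0.32  1.76 -0.07  1.19  0.98]
```

View pics/w2.png

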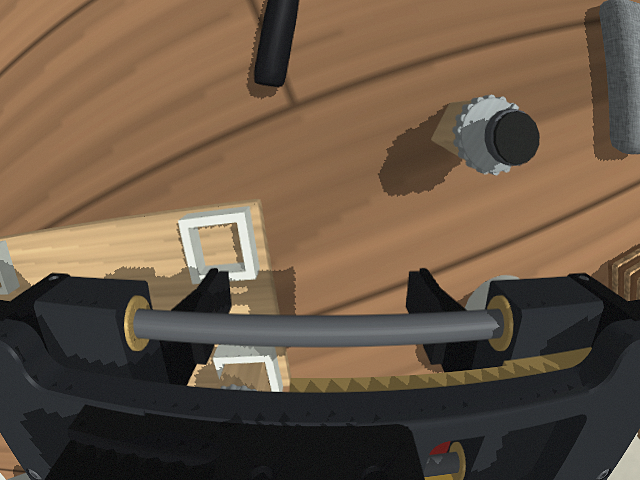

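```bash
python3 - <<'E'
import numpy as np,cv2
d=np.load("w2.npz"); im=d["im"]
cv2.imwrite("pics/w2c.png",cv2.resize(im[85:185,415:548],None,fx=6,fy=6,interpolation=cv2.INTER_NEAREST))
E
```

```text
(no output)
```

View pics/w2c.png

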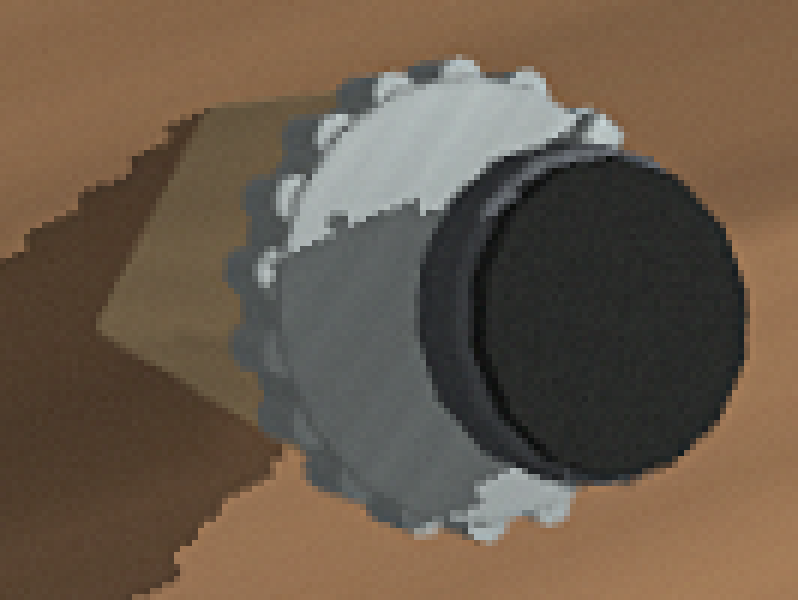

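The wrist view shows the leg's base corner at pixel (431,140), with base edges running to (450,103) and (462,158). The empty socket is at (218,245).

```bash
cat >> h.py <<'E'
def wray(d,uv):
    """origin and direction in the world for a wrist fisheye pixel"""
    x=(np.array(uv)-[float(d["cx"]),float(d["cy"])])/float(d["f"]); th=np.hypot(*x)
    v=np.r_[x/th*np.sin(th),np.cos(th)]; M=R.from_quat(d["q"]).as_matrix(); m=d["mount"]
    return M@m[:3,3]+d["p"], M@m[:3,:3]@v
def wplane(d,uv,z):
    o,v=wray(d,uv); return o+v*(z-o[2])/v[2]
E
python3 - <<'E'
from h import *
d=np.load("w2.npz"); im=d["im"]
P=[wplane(d,uv,0)[:2] for uv in ((449.5,103.2),(431.3,139.8),(461.5,158))]
print(np.round(P,1)); 
a=P[0]-P[1]; b=P[2]-P[1]; print(np.hypot(*a),np.hypot(*b),np.degrees(np.arctan2(a[1],a[0])),np.degrees(np.arctan2(b[1],b[0])))
al=np.arctan2(a[1],a[0]); print("centre", P[1]+a/np.hypot(*a)*19+19*np.array([np.cos(al+np.pi/2),np.sin(al+np.pi/2)]),P[1]+a/np.hypot(*a)*19-19*np.array([np.cos(al+np.pi/2),np.sin(al+np.pi/2)]))
# foot top circle
ce,s,m=blob(im.max(2)<48,(519,137),25); print(ce,s,[wplane(d,ce,z).round(1).tolist() for z in(102,104,106)])
print("pip?",wplane(d,(415+97,85+21.5),74))
hsv=cv2.cvtColor(im,cv2.COLOR_BGR2HSV); w=(hsv[...,1]<45)&(hsv[...,2]>185)
ce,s,m=blob(w,(218,245),42); cn,_=cv2.findContours(m,cv2.RETR_EXTERNAL,cv2.CHAIN_APPROX_NONE)
r=cv2.minAreaRect(max(cn,key=len)); print(s,r)
Q=[wplane(d,p,40)[:2] for p in cv2.boxPoints(r)]; print(np.round(Q,1),np.mean(Q,0)); 
for i in range(4): e=Q[i]-Q[i-1]; print(np.hypot(*e),np.degrees(np.arctan2(e[1],e[0])))
E
```

```text
[[503.1 270.1]
 [528.  243.8]
 [551.8 265.6]]
36.16924157433392 32.28238540550675 133.39725705150389 42.45242129221193
centre [501.12540482 244.60145836] [528.73649223 270.70946196]
[515.6832265  137.08226496] [ 494  112   45   50 1872] [[528.1, 269.5, 102.0], [527.7, 268.4, 104.0], [527.2, 267.4, 106.0]]
pip? [513.12438506 288.22117944  74.        ]
[ 178  212   78   69 1641] ((216.67568969726562, 249.05404663085938), (70.03396606445312, 67.4035873413086), 80.53767395019531)
[[509.9  29.3]
 [521.8  83.5]
 [576.7  68.8]
 [566.7  10.6]] [543.77157536  48.06794626]
59.77747818420683 161.70379425568342
55.49145203907835 77.67555381678471
56.81715241328151 -15.022056834880399
59.09816801795638 -99.70695361518386
```

The leg edges lie at 42.9° (mod 90) with the centre near (527.4, 268.6). The socket is at (541.4, 49.5) with yaw −14.7°. I measured the socket two ways and the results agree, so I'll move over the leg.

In the tool's units: 29.9 mm is 2.99, 18.8 mm is 1.88.

```bash
echo '[[[1.88, 2.99, 0, 0, 0, 0, 87], [1.88, 2.99, 0, 0, 0, 0, 87], [1.88, 2.99, 0, 0, 0, 0, 87], [1.88, 2.99, 0, 0, 0, 0, 87], [0, 0, 0, 0, 0, 0, 87], [0, 0, 0, 0, 0, 0, 87]]]' > next.json && python3 nudge.py next.json
cat > to.py <<'E'
import sys
from h import *
o=robot.observe(); M=R.from_quat(o["orientation"]).as_matrix(); t=np.array([float(v) for v in sys.argv[1:4]])
print("delta tool",(M.T@(t-o["position"])).round(1),"tilt",M[:,2].round(3),"yaw y",np.degrees(np.arctan2(M[1,1],M[0,1])).round(2),"q",o["q"].round(2),"T",o["ft_torque"].round(2),"F",o["ft_force"].round(1))
E
python3 to.py 527.4 268.6 51
```

```text
t: 2.53
position: [523.4, 275.1, 147.5]
orientation: [0.176, 0.984, 0.001, -0.001]
ft_force: [-0.2, -0.5, 0.0]
grip_width: 86.9
finger_force: 0.0
delta tool [-6.2 -4.8 96.5] tilt [-0.001  0.002 -1.   ] yaw y 69.69 q [-0.72  0.24  0.22  1.71 -0.06  1.2   0.74] T [-0.07 -0.02 -0.01] F [-0.2 -0.5  0. ]
```

```bash
echo '[[[-0.3, -0.24, 1.3, 0, 0, 0, 87], [-0.3, -0.24, 1.3, 0, 0, 0, 87], [0, 0, 0, 0, 0, 0, 87], [0, 0, 0, 0, 0, 0, 87]]]' > next.json && python3 nudge.py next.json; python3 to.py 527.4 268.6 51;echo '[[[0, 0, 0, 0, 0, 0, 87]]]' > next.json && python3 nudge.py next.json;python3 to.py 527.4 268.6 51
python3 - <<'E'
from h import *
c=robot.camera("wrist"); cv2.imwrite("pics/w3.png",c["pixels"])
E
```

```text
t: 2.87
position: [529.8, 260.0, 119.8]
orientation: [0.183, 0.983, -0.001, -0.001]
ft_force: [-0.9, 0.5, 1.2]
grip_width: 86.9
finger_force: 0.0
delta tool [ 5.2  7.4 68.8] tilt [-0.003 -0.002 -1.   ] yaw y 68.94 q [-0.7   0.27  0.23  1.74 -0.07  1.15  0.75] T [-0.04 -0.01 -0.07] F [-0.9  0.5  1.2]
t: 2.95
position: [530.5, 261.2, 121.2]
orientation: [0.182, 0.983, -0.0, -0.0]
ft_force: [-1.3, -0.4, -0.6]
grip_width: 87.0
finger_force: 0.0
delta tool [ 5.5  5.9 70.2] tilt [-0.001 -0.    -1.   ] yaw y 68.99 q [-0.7   0.27  0.23  1.74 -0.07  1.15  0.75] T [ 0.03  0.01 -0.01] F [-1.3 -0.4 -0.6]
```

View pics/w3.png

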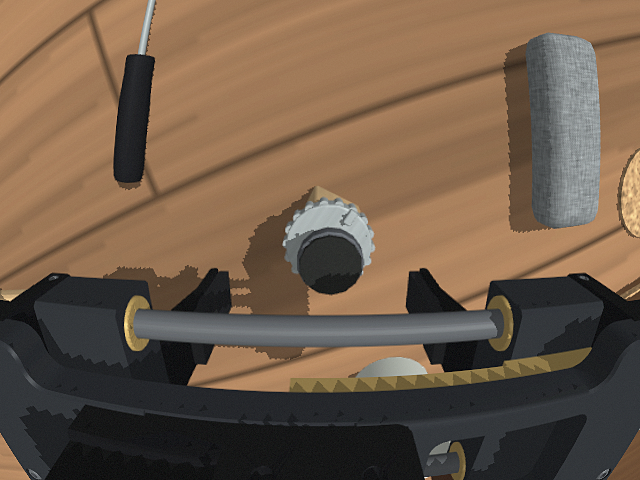

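The leg is centred between the fingers in this view, with its foot at (330,262) and the pip near (350,215). I'll measure both.

```bash
cat > w.py <<'E'
from h import *
def grab():
    o=robot.observe(); c=robot.camera("wrist")
    return dict(im=c["pixels"],p=o["position"],q=o["orientation"],mount=c["mount"],f=c["fx"],cx=c["cx"],cy=c["cy"])
E
python3 - <<'E'
from w import *
d=grab(); im=d["im"]; print(d["p"])
ce,s,m=blob(im.max(2)<48,(330,265),36); print(ce,s,wplane(d,ce,104))
g=cv2.cvtColor(im[170:240,280:380],cv2.COLOR_BGR2GRAY)
print("pip",wplane(d,(350,215),74), "base corner",wplane(d,(318,187),0))
cv2.imwrite("pics/w3c.png",cv2.resize(im[175:300,270:390],None,fx=4.8,fy=4.8,interpolation=cv2.INTER_NEAREST))
E
python3 to.py 527.4 268.6 51
```

```text
[530.69483536 261.65891138 121.70473489]
[327.56109726 266.36558603] [ 298  235   63   59 2005] [528.5951809  268.36234766 104.        ]
pip [514.82609287 288.23319873  74.        ] base corner [504.70675336 272.07205409   0.        ]
delta tool [ 5.5  4.9 71. ] tilt [ 0.001  0.001 -1.   ] yaw y 69.05 q [-0.7   0.27  0.23  1.73 -0.07  1.15  0.75] T [-0.01 -0.01  0.01] F [-0.5  0.  -0.4]
```

View pics/w3c.png

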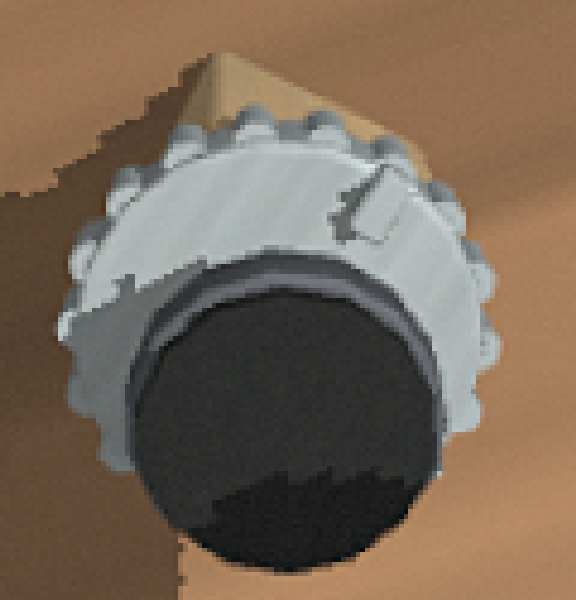

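In the tool's units: 3 mm is 0.3, 20 mm is 2.

```bash
echo '[[[0.25, 0.3, 1.5, 0, 0, 0, 87], [0.23, 0.31, 2, 0, 0, 0, 87], [0, 0, 2, 0, 0, 0, 87], [0, 0, 1.5, 0, 0, 0, 87], [0, 0, 0, 0, 0, 0, 87], [0, 0, 0, 0, 0, 0, 87], [0, 0, 0, 0, 0, 0, 87], [0, 0, 0, 0, 0, 0, 87]]]' > next.json && python3 nudge.py next.json; python3 to.py 528.5 269.5 51
```

```text
t: 3.72
position: [529.2, 270.3, 53.3]
orientation: [0.181, 0.983, 0.001, 0.001]
ft_force: [0.1, 0.7, -0.8]
grip_width: 86.7
finger_force: 0.0
delta tool [ 0.4 -1.   2.3] tilt [ 0.003  0.002 -1.   ] yaw y 69.09 q [-0.7   0.34  0.22  1.79 -0.09  1.02  0.76] T [-0.02 -0.01  0.02] F [ 0.1  0.7 -0.8]
```

In the tool's units: 2 mm is 0.2, -0.8 mm is -0.08.

```bash
echo '[[[0, -0.08, 0.2, 0, 0, 0, 60], [0, 0, 0, 0, 0, 0, 50], [0, 0, 0, 0, 0, 0, 50], [0, 0, 0, 0, 0, 0, 50], [0, 0, 0, 0, 0, 0, 50]]]' > next.json && python3 nudge.py next.json 50; python3 to.py 528.5 269.5 51
```

```text
t: 4.13
position: [527.8, 269.0, 49.7]
orientation: [0.181, 0.983, 0.0, 0.0]
ft_force: [0.2, -1.0, 1.1]
grip_width: 61.6
finger_force: 0.0
delta tool [-0.5  0.7 -1.3] tilt [ 0.  0. -1.] yaw y 69.1 q [-0.7   0.34  0.22  1.8  -0.09  1.01  0.76] T [ 0.04  0.02 -0.02] F [ 0.2 -1.   1.1]
```

In the tool's units: -18 mm is -1.8, -20 mm is -2.

```bash
echo '[[[0, 0, 0, 0, 0, 0, 50], [0, 0, 0, 0, 0, 0, 50], [0, 0, 0, 0, 0, 0, 50], [0, 0, 0, 0, 0, 0, 50]]]' > next.json && python3 nudge.py next.json 50; python3 to.py 528.5 269.5 51; echo '[[[0, 0, -0.8, 0, 0, 0, 50], [0, 0, -1.4, 0, 0, 0, 50], [0, 0, -2, 0, 0, 0, 50], [0, 0, -1.8, 0, 0, 0, 50], [0, 0, 0, 0, 0, 0, 50]]]' > next.json && python3 nudge.py next.json; python3 to.py 541.4 49.5 111
```

```text
t: 4.47
position: [527.7, 269.0, 49.7]
orientation: [0.181, 0.983, 0.0, 0.0]
ft_force: [-0.1, -0.3, 0.8]
grip_width: 54.8
finger_force: 50.0
delta tool [-0.5  0.8 -1.3] tilt [ 0.  0. -1.] yaw y 69.1 q [-0.7   0.34  0.22  1.8  -0.09  1.01  0.76] T [-0.08  0.11 -0.03] F [-0.1 -0.3  0.8]
t: 4.88
position: [529.7, 270.0, 113.1]
orientation: [0.181, 0.983, 0.002, 0.002]
ft_force: [0.5, 0.5, -2.8]
grip_width: 54.8
finger_force: 50.0
delta tool [ -89.6 -201.8    1.5] tilt [ 0.005  0.003 -1.   ] yaw y 69.1 q [-0.71  0.28  0.23  1.74 -0.07  1.13  0.74] T [ 0.11 -0.14 -0.02] F [ 0.5  0.5 -2.8]
```

```bash
echo '[[[0, 0, 0, 0, 0, -0.113, 50], [0, 0, 0, 0, 0, -0.113, 50], [0, 0, 0, 0, 0, -0.113, 50], [0, 0, 0, 0, 0, -0.113, 50], [0, 0, 0, 0, 0, -0.113, 50], [0, 0, 0, 0, 0, 0, 50], [0, 0, 0, 0, 0, 0, 50]]]' > next.json && python3 nudge.py next.json; python3 to.py 541.4 49.5 111
```

```text
t: 5.47
position: [527.0, 268.5, 108.4]
orientation: [-0.098, 0.995, -0.0, -0.001]
ft_force: [0.1, -0.9, -4.0]
grip_width: 54.5
finger_force: 50.0
delta tool [  28.7 -217.6   -2.5] tilt [-0.002 -0.001 -1.   ] yaw y 101.28 q [-0.65  0.28  0.15  1.74 -0.05  1.12  1.29] T [0.07 0.01 0.  ] F [ 0.1 -0.9 -4. ]
```

In the tool's units: 1 mm is 0.1, -37 mm is -3.7.

```bash
echo '[[[0.25, -2, 0, 0, 0, 0, 50], [0.5, -3.7, 0, 0, 0, 0, 50], [0.5, -3.7, 0, 0, 0, 0, 50], [0.5, -3.7, 0, 0, 0, 0, 50], [0.5, -3.7, 0, 0, 0, 0, 50], [0.5, -3.7, 0, 0, 0, 0, 50], [0.1, -1.26, 0, 0, 0, 0, 50], [0, 0, 0, 0, 0, 0, 50]]]' > next.json && python3 nudge.py next.json;echo '[[[0, 0, 0, 0, 0, 0, 50], [0, 0, 0, 0, 0, 0, 50], [0, 0, 0, 0, 0, 0, 50]]]' > next.json && python3 nudge.py next.json; python3 to.py 541.4 49.5 85
python3 - <<'E'
from h import *
c=robot.camera("top"); s=robot.camera("scene")
cv2.imwrite("pics/t4.png",np.hstack([cv2.resize(c["pixels"][180:280,320:430],(400,364)),cv2.resize(s["pixels"][190:300,210:320],(364,364))]))
E
```

```text
t: 6.13
position: [543.1, 43.7, 109.3]
orientation: [-0.094, 0.996, -0.001, -0.0]
ft_force: [-0.7, -0.4, -4.6]
grip_width: 54.5
finger_force: 50.0
t: 6.38
position: [542.8, 52.0, 109.3]
orientation: [-0.101, 0.995, 0.0, -0.0]
ft_force: [-0.2, -0.8, -4.2]
grip_width: 54.8
finger_force: 50.0
delta tool [ 1.8 -2.1 24.3] tilt [-0.     0.001 -1.   ] yaw y 101.57 q [-0.4   0.19  0.29  1.86 -0.06  1.1   1.68] T [ 0.07  0.02 -0.05] F [-0.2 -0.8 -4.2]
```

View pics/t4.png

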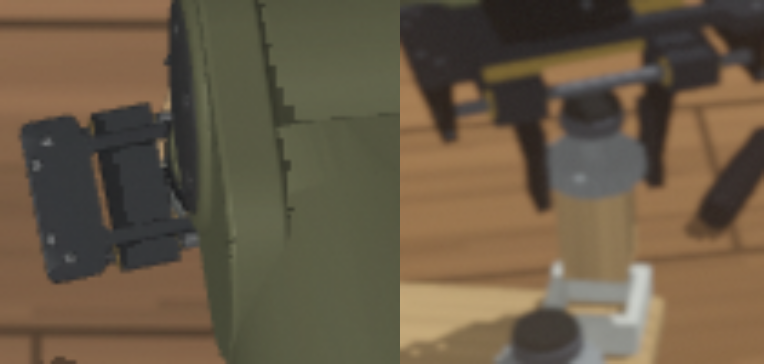

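The side view shows the leg hanging upright over the socket. I'll refine the socket centre from the earlier wrist picture, undistorting it onto the rim plane.

```bash
python3 - <<'E'
from h import *
d=np.load("w2.npz"); im=d["im"]
g=[[wx for wx in range(0)]]
# ortho-rectify rim plane z=40 : world -> pixel
o=d["p"]; M=R.from_quat(d["q"]).as_matrix(); m=d["mount"]; Rc=M@m[:3,:3]; oc=M@m[:3,3]+o
xs=np.arange(490,595,.25); ys=np.arange(100,0,-.25); X,Y=np.meshgrid(xs,ys)
v=(np.stack([X,Y,np.full_like(X,40)],-1)-oc)@Rc; th=np.arctan2(np.hypot(v[...,0],v[...,1]),v[...,2]); n=np.hypot(v[...,0],v[...,1])
u=(d["cx"]+d["f"]*th*v[...,0]/n).astype(np.float32); w=(d["cy"]+d["f"]*th*v[...,1]/n).astype(np.float32)
r=cv2.remap(im,u,w,cv2.INTER_LINEAR); cv2.imwrite("pics/sock.png",r)
hsv=cv2.cvtColor(r,cv2.COLOR_BGR2HSV)
for t in (185,200,215):
    mk=((hsv[...,1]<45)&(hsv[...,2]>t)).astype(np.uint8); ce,s,b=blob(mk,(205,200),170)
    cs,h=cv2.findContours(b,cv2.RETR_CCOMP,cv2.CHAIN_APPROX_NONE)
    for c in sorted(cs,key=len)[::-1][:2]:
        q=cv2.minAreaRect(c); print(t,len(c),490+q[0][0]*.25,100-q[0][1]*.25,q[1][0]*.25,q[1][1]*.25,q[2])
E
```

```text
185 1216 543.3469543457031 49.29755401611328 55.65251922607422 56.066383361816406 14.470293045043945
200 1206 543.3537902832031 49.061058044433594 55.22063064575195 55.43574142456055 14.534454345703125
215 1208 543.2902717590332 48.92707061767578 54.80642318725586 55.12839889526367 14.51669979095459
```

View pics/sock.png

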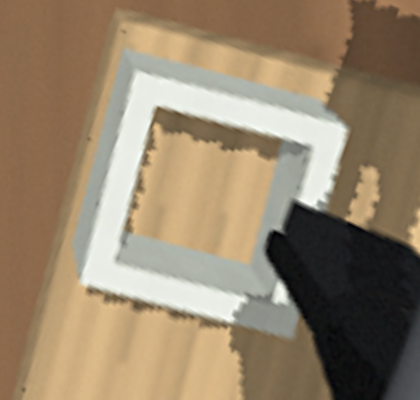

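Two independent estimates agree on a TCP target of (542.5, 49.3).

```bash
echo '[[[0, 0, 0, 0, 0, 0, 50], [0, 0, 0, 0, 0, 0, 50]]]' > next.json && python3 nudge.py next.json; python3 to.py 542.5 49.3 67.7; echo '[[[0.08, -0.23, 0.8, 0, 0, 0, 50], [0, 0, 0.7, 0, 0, 0, 50], [0, 0, 0, 0, 0, 0, 50], [0, 0, 0, 0, 0, 0, 50], [0, 0, 0, 0, 0, 0, 50], [0, 0, 0, 0, 0, 0, 50]]]' > next.json && python3 nudge.py next.json;python3 to.py 542.5 49.3 67.7
```

```text
t: 6.65
position: [543.0, 50.7, 109.5]
orientation: [-0.1, 0.995, 0.0, 0.0]
ft_force: [-0.5, -0.6, -5.2]
grip_width: 54.4
finger_force: 50.0
delta tool [ 0.8 -1.3 41.8] tilt [-0.  0. -1.] yaw y 101.53 q [-0.4   0.19  0.29  1.86 -0.06  1.1   1.68] T [ 0.02 -0.06  0.04] F [-0.5 -0.6 -5.2]
t: 7.15
position: [542.9, 47.7, 94.7]
orientation: [-0.1, 0.995, 0.0, 0.0]
ft_force: [0.2, -0.5, -3.3]
grip_width: 54.8
finger_force: 50.0
delta tool [ 0.1  1.7 27. ] tilt [ 0.  0. -1.] yaw y 101.47 q [-0.4   0.2   0.29  1.88 -0.06  1.07  1.69] T [ 0.03  0.04 -0.04] F [ 0.2 -0.5 -3.3]
```

In the tool's units: 4 mm is 0.4, 3 mm is 0.3.

```bash
echo '[[[0.01, 0.16, 0, 0, 0, 0, 50], [0, 0, 0, 0, 0, 0, 50], [0, 0, 0.4, 0, 0, 0, 50], [0, 0, 0.3, 0, 0, 0, 50], [0, 0, 0.3, 0, 0, 0, 50], [0, 0, 0, 0, 0, 0, 50], [0, 0, 0, 0, 0, 0, 50]]]' > next.json && python3 nudge.py next.json;python3 to.py 542.5 49.3 67.7
```

```text
t: 7.73
position: [542.0, 49.1, 84.2]
orientation: [-0.1, 0.995, -0.0, -0.0]
ft_force: [0.1, -0.7, -4.8]
grip_width: 54.4
finger_force: 50.0
delta tool [-0.5  0.1 16.5] tilt [-0.001 -0.    -1.   ] yaw y 101.47 q [-0.4   0.21  0.29  1.89 -0.07  1.05  1.69] T [ 0.02 -0.04 -0.  ] F [ 0.1 -0.7 -4.8]
```

```bash
echo '[[[0, 0, 0.4, 0, 0, 0, 50], [0, 0, 0.4, 0, 0, 0, 50], [0, 0, 0.4, 0, 0, 0, 50], [0, 0, 0.25, 0, 0, 0, 50], [0, 0, 0.15, 0, 0, 0, 50], [0, 0, 0, 0, 0, 0, 50], [0, 0, 0, 0, 0, 0, 50]]]' > next.json && python3 nudge.py next.json;python3 to.py 542.5 49.3 67.7
```

```text
t: 8.32
position: [542.3, 49.2, 68.5]
orientation: [-0.1, 0.995, -0.0, -0.0]
ft_force: [-0.0, 0.7, -4.4]
grip_width: 54.9
finger_force: 50.0
delta tool [-0.2  0.1  0.8] tilt [-0. -0. -1.] yaw y 101.47 q [-0.39  0.23  0.29  1.9  -0.08  1.02  1.69] T [ 0.07 -0.01  0.  ] F [-0.   0.7 -4.4]
```

```bash
echo '[[[0, 0, 0.1, 0, 0, 0, 50], [0, 0, 0, 0, 0, 0, 50], [0, 0, 0, 0, 0, 0, 87], [0, 0, 0, 0, 0, 0, 87], [0, 0, 0, 0, 0, 0, 87], [0, 0, 0, 0, 0, 0, 87], [0, 0, 0, 0, 0, 0, 87], [0, 0, 0, 0, 0, 0, 87]]]' > next.json && python3 nudge.py next.json;python3 to.py 542.5 49.3 67.7; echo '[[[0, 0, 0, 0, 0, 0.125, 87], [0, 0, 0, 0, 0, 0.125, 87], [0, 0, 0, 0, 0, 0.125, 87], [0, 0, 0, 0, 0, 0.125, 87], [0, 0, 0, 0, 0, 0.125, 87], [0, 0, 0, 0, 0, 0.125, 87], [0, 0, 0, 0, 0, 0.125, 87], [0, 0, 0, 0, 0, 0.125, 87]]]' > next.json && python3 nudge.py next.json;echo '[[[0, 0, 0, 0, 0, 0.125, 87], [0, 0, 0, 0, 0, 0.125, 87], [0, 0, 0, 0, 0, 0.125, 87], [0, 0, 0, 0, 0, 0.125, 87], [0, 0, 0, 0, 0, 0.125, 87], [0, 0, 0, 0, 0, 0.125, 87], [0, 0, 0, 0, 0, 0, 87], [0, 0, 0, 0, 0, 0, 87]]]' > next.json && python3 nudge.py next.json;python3 to.py 542.5 49.3 70
python3 - <<'E'
from h import *
s=robot.camera("scene"); cv2.imwrite("pics/s5.png",cv2.resize(s["pixels"][190:350,180:340],None,fx=3.5,fy=3.5))
E
```

```text
t: 8.98
position: [542.6, 49.2, 67.9]
orientation: [-0.1, 0.995, 0.0, 0.0]
ft_force: [-0.7, -0.3, -0.8]
grip_width: 84.3
finger_force: 0.0
delta tool [0.1 0.1 0.2] tilt [ 0.001  0.    -1.   ] yaw y 101.47 q [-0.39  0.23  0.29  1.9  -0.08  1.02  1.7 ] T [ 0.04 -0.02 -0.01] F [-0.7 -0.3 -0.8]
t: 9.65
position: [542.4, 49.2, 67.7]
orientation: [0.392, 0.92, 0.0, 0.0]
ft_force: [-0.1, 0.2, 0.0]
grip_width: 87.0
finger_force: 0.0
t: 10.32
position: [542.4, 49.3, 67.6]
orientation: [0.698, 0.716, 0.0, 0.0]
ft_force: [0.0, -0.4, -0.2]
grip_width: 86.8
finger_force: 0.0
delta tool [-0.   0.1 -2.4] tilt [ 0.  0. -1.] yaw y 1.42 q [-0.59  0.25  0.51  1.91 -0.14  1.02  0.  ] T [-0.01 -0.02 -0.04] F [ 0.  -0.4 -0.2]
```

View pics/s5.png

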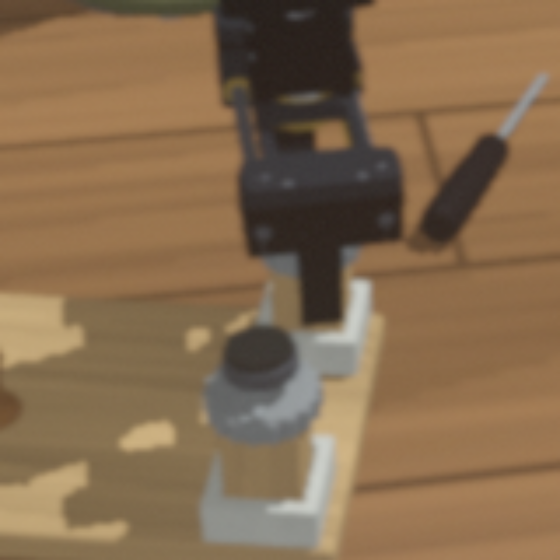

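The leg is seated upright in the socket, the fingers are clear, and q7 is at 0. Next I'll grip the ring and turn it anticlockwise about 1.6 rad.

Units first: shifts go in cm. So -1.5 mm is -0.15.

```bash
echo '[[[0, 0, -0.15, 0, 0, 0, 50], [0, 0, 0, 0, 0, 0, 50], [0, 0, 0, 0, 0, 0, 50], [0, 0, 0, 0, 0, 0, 50], [0, 0, 0, 0, 0, 0, 50], [0, 0, 0, 0, 0, 0, 50], [0, 0, 0, 0, 0, 0, 50], [0, 0, 0, 0, 0, 0, 50]]]' > next.json && python3 nudge.py next.json 58;python3 to.py 542.5 49.3 70; echo '[[[0, 0, 0, 0, 0, 0, 50], [0, 0, 0, 0, 0, -0.1, 50], [0, 0, 0, 0, 0, -0.1, 50], [0, 0, 0, 0, 0, -0.1, 50], [0, 0, 0, 0, 0, -0.1, 50], [0, 0, 0, 0, 0, -0.1, 50], [0, 0, 0, 0, 0, -0.1, 50]]]' > next.json && python3 nudge.py next.json;python3 to.py 542.5 49.3 70
```

```text
t: 11.03
position: [542.1, 49.2, 69.0]
orientation: [0.7, 0.715, -0.0, -0.0]
ft_force: [-0.3, -0.2, 1.2]
grip_width: 54.3
finger_force: 58.0
delta tool [ 0.1  0.4 -1. ] tilt [-0.  0. -1.] yaw y 1.21 q [-0.59  0.25  0.51  1.91 -0.14  1.02 -0.  ] T [-0.14  0.23  0.07] F [-0.3 -0.2  1.2]
t: 11.62
position: [542.4, 48.8, 69.1]
orientation: [0.456, 0.89, 0.0, 0.0]
ft_force: [-0.5, 0.3, -0.0]
grip_width: 55.1
finger_force: 58.0
delta tool [ 0.4  0.4 -0.9] tilt [ 0.  0. -1.] yaw y 35.76 q [-0.52  0.24  0.43  1.9  -0.12  1.02  0.58] T [-0.15  0.1  -0.47] F [-0.5  0.3 -0. ]
```

```bash
echo '[[[0, 0, 0, 0, 0, -0.11, 50], [0, 0, 0, 0, 0, -0.11, 50], [0, 0, 0, 0, 0, -0.11, 50], [0, 0, 0, 0, 0, -0.11, 50], [0, 0, 0, 0, 0, -0.11, 50]]]' > next.json && python3 nudge.py next.json;python3 to.py 542.5 49.3 70;echo '[[[0, 0, 0, 0, 0, -0.11, 50], [0, 0, 0, 0, 0, -0.11, 50], [0, 0, 0, 0, 0, -0.11, 50], [0, 0, 0, 0, 0, -0.11, 50], [0, 0, 0, 0, 0, -0.11, 50], [0, 0, 0, 0, 0, 0, 50], [0, 0, 0, 0, 0, 0, 50]]]' > next.json && python3 nudge.py next.json;python3 to.py 542.5 49.3 70
```

```text
t: 12.03
position: [542.4, 48.7, 69.1]
orientation: [0.197, 0.98, 0.0, 0.0]
ft_force: [0.0, 0.0, 0.4]
grip_width: 54.3
finger_force: 58.0
delta tool [ 0.1  0.6 -0.9] tilt [ 0.  0. -1.] yaw y 67.29 q [-0.46  0.23  0.36  1.9  -0.1   1.02  1.12] T [-0.13  0.08 -0.45] F [0.  0.  0.4]
t: 12.62
position: [542.3, 48.8, 69.1]
orientation: [-0.074, 0.997, -0.0, -0.0]
ft_force: [-0.8, -1.2, 0.9]
grip_width: 54.6
finger_force: 58.0
delta tool [-0.3  0.5 -0.9] tilt [-0. -0. -1.] yaw y 98.43 q [-0.4   0.23  0.29  1.9  -0.08  1.02  1.64] T [-0.18  0.13  0.02] F [-0.8 -1.2  0.9]
```

In the tool's units: -30 mm is -3, -25 mm is -2.5.

```bash
echo '[[[0, 0, 0, 0, 0, 0, 75], [0, 0, 0, 0, 0, 0, 75], [0, 0, 0, 0, 0, 0, 75], [0, 0, 0, 0, 0, 0, 75], [0, 0, 0, 0, 0, 0, 75], [0, 0, -2, 0, 0, 0, 75], [0, 0, -3, 0, 0, 0, 75], [0, 0, -2.5, 0, 0, 0, 75]]]' > next.json && python3 nudge.py next.json 30;echo '[[[0, 0, 0, 0, 0, 0, 0], [0, 0, 0, 0, 0, 0, 0], [0, 0, 0, 0, 0, 0, 0], [0, 0, 0, 0, 0, 0, 0], [0, 0, 0, 0, 0, 0, 0], [0, 0, 0, 0, 0, 0, 0], [0, 0, 0, 0, 0, 0, 0], [0, 0, 0, 0, 0, 0, 0]]]' > next.json && python3 nudge.py next.json 20;python3 to.py 542.5 49.3 122
```

```text
t: 13.28
position: [542.1, 49.2, 145.0]
orientation: [-0.075, 0.997, -0.0, -0.0]
ft_force: [0.1, 0.1, -0.1]
grip_width: 74.8
finger_force: 0.0
t: 13.95
position: [542.1, 49.2, 143.6]
orientation: [-0.075, 0.997, -0.0, -0.0]
ft_force: [0.3, -0.3, 0.9]
grip_width: 29.3
finger_force: 0.0
delta tool [-0.4  0.1 21.6] tilt [-0.001 -0.    -1.   ] yaw y 98.61 q [-0.41  0.15  0.3   1.83 -0.05  1.17  1.62] T [ 0.02 -0.05  0.01] F [ 0.3 -0.3  0.9]
```

```bash
echo '[[[0, 0, 0.5, 0, 0, 0, 0], [0, 0, 0.5, 0, 0, 0, 0], [0, 0, 0.5, 0, 0, 0, 0], [0, 0, 0, 0, 0, 0, 0], [0, 0, 0, 0, 0, 0, 0], [0, 0, 0, 0, 0, 0, 0]]]' > next.json && python3 nudge.py next.json;python3 to.py 542.5 49.3 122; for i in 1 2 3; do :; done; echo '[[[0, 0, 0.1, 0, 0, 0, 0], [0, 0, 0.1, 0, 0, 0, 0], [0, 0, 0, 0, 0, 0, 0], [0, 0, 0, 0, 0, 0, 0]]]' > next.json && python3 nudge.py next.json | grep -E "posi|force|width";echo '[[[0, 0, 0.1, 0, 0, 0, 0], [0, 0, 0, 0, 0, 0, 0]]]' > next.json && python3 nudge.py next.json | grep -E "posi|force"; echo '[[[0, 0, 0.1, 0, 0, 0, 0], [0, 0, 0, 0, 0, 0, 0]]]' > next.json && python3 nudge.py next.json | grep -E "posi|force"
```

```text
t: 14.45
position: [542.3, 49.2, 129.0]
orientation: [-0.075, 0.997, 0.0, -0.0]
ft_force: [-0.4, 0.2, -0.2]
grip_width: 1.0
finger_force: 0.0
delta tool [-0.2  0.1  7. ] tilt [-0.  0. -1.] yaw y 98.61 q [-0.41  0.16  0.3   1.84 -0.05  1.14  1.63] T [0.04 0.04 0.04] F [-0.4  0.2 -0.2]
position: [542.3, 49.2, 127.1]
ft_force: [-0.6, -0.0, -0.9]
grip_width: 0.4
finger_force: 0.0
position: [542.3, 49.2, 126.0]
ft_force: [0.2, 0.3, -0.1]
finger_force: 0.0
position: [542.2, 49.2, 124.9]
ft_force: [1.3, 0.1, -0.2]
finger_force: 0.0
```

```bash
echo '[[[0, 0, 0.07, 0, 0, 0, 0], [0, 0, 0, 0, 0, 0, 0]]]' > next.json && python3 nudge.py next.json | grep -E "posi|ft_force"; echo '[[[0, 0, 0.07, 0, 0, 0, 0], [0, 0, 0, 0, 0, 0, 0]]]' > next.json && python3 nudge.py next.json | grep -E "posi|ft_force"; echo '[[[0, 0, 0.07, 0, 0, 0, 0], [0, 0, 0, 0, 0, 0, 0]]]' > next.json && python3 nudge.py next.json | grep -E "posi|ft_force"
```

```text
position: [542.4, 49.2, 124.5]
ft_force: [-0.0, 0.0, 0.1]
position: [542.6, 49.2, 124.4]
ft_force: [-0.8, 0.0, 4.2]
position: [542.9, 49.2, 124.3]
ft_force: [-3.3, 0.1, 6.5]
```

In the tool's units: -30 mm is -3, -12.8 mm is -1.28.

```bash
echo '[[[0, 0, -0.8, 0, 0, 0, 0], [-3, -1.28, 0, 0, 0, 0, 0], [-3, -1.28, 0, 0, 0, 0, 0], [-3, -1.28, 0, 0, 0, 0, 0], [-3, -1.28, 0, 0, 0, 0, 0], [0, 0, 0, 0, 0, 0, 0], [0, 0, 0, 0, 0, 0, 0], [0, 0, 0, 0, 0, 0, 0]]]' > next.json && python3 nudge.py next.json;python3 to.py 668.3 16.5 116
```

```text
t: 16.28
position: [667.9, 16.7, 130.4]
orientation: [-0.075, 0.997, 0.0, -0.001]
ft_force: [-0.1, 0.9, 0.2]
grip_width: 0.3
finger_force: 0.0
delta tool [-0.4 -0.2 14.4] tilt [-0.002  0.    -1.   ] yaw y 98.6 q [-0.31  0.42  0.32  1.53 -0.14  1.22  1.76] T [0.07 0.04 0.  ] F [-0.1  0.9  0.2]
```

```bash
echo '[[[0, 0, 0.6, 0, 0, 0, 0], [0, 0, 0.6, 0, 0, 0, 0], [0, 0, 0, 0, 0, 0, 0], [0, 0, 0, 0, 0, 0, 0], [0, 0, 0, 0, 0, 0, 0]]]' > next.json && python3 nudge.py next.json | grep -E "posi|ft_force"; echo '[[[0, 0, 0.09, 0, 0, 0, 0], [0, 0, 0, 0, 0, 0, 0]]]' > next.json && python3 nudge.py next.json | grep -E "posi|ft_force"; echo '[[[0, 0, 0.08, 0, 0, 0, 0], [0, 0, 0, 0, 0, 0, 0]]]' > next.json && python3 nudge.py next.json | grep -E "posi|ft_force"; echo '[[[0, 0, 0.08, 0, 0, 0, 0], [0, 0, 0, 0, 0, 0, 0]]]' > next.json && python3 nudge.py next.json | grep -E "posi|ft_force"
```

```text
position: [668.3, 16.8, 119.2]
ft_force: [0.0, 0.5, -0.1]
position: [668.7, 16.6, 118.3]
ft_force: [-0.8, -0.5, -0.1]
position: [668.6, 16.5, 117.2]
ft_force: [-0.4, 0.2, -0.0]
position: [668.8, 16.5, 116.6]
ft_force: [-0.5, -0.4, 0.3]
```

```bash
echo '[[[0, 0, 0.07, 0, 0, 0, 0], [0, 0, 0, 0, 0, 0, 0]]]' > next.json && python3 nudge.py next.json | grep -E "posi|ft_force"; echo '[[[0, 0, 0.07, 0, 0, 0, 0], [0, 0, 0, 0, 0, 0, 0]]]' > next.json && python3 nudge.py next.json | grep -E "posi|ft_force"
```

```text
position: [668.8, 16.5, 116.5]
ft_force: [-2.0, 0.2, 4.6]
position: [668.8, 16.5, 116.5]
ft_force: [-3.5, 0.8, 7.7]
```

In the tool's units: -6 mm is -0.6, 30 mm is 3.

```bash
echo '[[[0, 0, -0.8, 0, 0, 0, 60], [0, 0, -0.6, 0, 0, 0, 60], [3, 1.28, 0, 0, 0, 0, 60], [3, 1.28, 0, 0, 0, 0, 60], [3, 1.28, 0, 0, 0, 0, 60], [3, 1.28, 0, 0, 0, 0, 60], [0, 0, 0, 0, 0, 0, 60], [0, 0, 0, 0, 0, 0, 60]]]' > next.json && python3 nudge.py next.json 25;echo '[[[0, 0, 0, 0, 0, 0, 60], [0, 0, 0, 0, 0, 0, 60]]]' > next.json && python3 nudge.py next.json; python3 to.py 542.4 49.1 103.5
```

```text
t: 18.2
position: [541.4, 50.0, 129.5]
orientation: [-0.076, 0.997, 0.0, 0.0]
ft_force: [0.6, -0.5, -1.3]
grip_width: 46.3
finger_force: 0.0
t: 18.37
position: [543.8, 48.7, 129.7]
orientation: [-0.075, 0.997, -0.0, 0.001]
ft_force: [0.5, -0.2, 0.5]
grip_width: 56.7
finger_force: 0.0
delta tool [ 1.4  0.6 26.2] tilt [ 0.002 -0.    -1.   ] yaw y 98.56 q [-0.42  0.17  0.31  1.84 -0.05  1.14  1.63] T [ 0.05 -0.02 -0.02] F [ 0.5 -0.2  0.5]
```

```bash
echo '[[[0.08, 0, 0, 0, 0, 0, 60], [0, 0, 0, 0, 0, 0, 60], [0, 0, 0.9, 0, 0, 0, 60], [0, 0, 0.9, 0, 0, 0, 60], [0, 0, 0.8, 0, 0, 0, 60], [0, 0, 0, 0, 0, 0, 60], [0, 0, 0, 0, 0, 0, 60]]]' > next.json && python3 nudge.py next.json; python3 to.py 542.4 49.1 103.5;echo '[[[0, 0, 0, 0, 0, 0, 30], [0, 0, 0, 0, 0, 0, 30], [0, 0, 0, 0, 0, 0, 30], [0, 0, 0, 0, 0, 0, 30], [0, 0, 0, 0, 0, 0, 30], [0, 0, 0, 0, 0, 0, 30]]]' > next.json && python3 nudge.py next.json 25;  python3 to.py 542.4 49.1 103.5
```

```text
t: 18.95
position: [540.8, 48.9, 101.9]
orientation: [-0.075, 0.997, -0.0, -0.001]
ft_force: [-0.1, -0.4, 0.3]
grip_width: 59.7
finger_force: 0.0
delta tool [-1.6 -0.  -1.6] tilt [-0.002 -0.001 -1.   ] yaw y 98.6 q [-0.42  0.19  0.31  1.87 -0.06  1.09  1.64] T [ 0.05  0.03 -0.01] F [-0.1 -0.4  0.3]
t: 19.45
position: [541.8, 48.8, 103.4]
orientation: [-0.075, 0.997, -0.0, 0.0]
ft_force: [-0.0, 0.0, 1.8]
grip_width: 35.4
finger_force: 25.0
delta tool [-0.7  0.2 -0.1] tilt [ 0.001 -0.    -1.   ] yaw y 98.6 q [-0.42  0.19  0.31  1.87 -0.06  1.09  1.64] T [-0.09 -0.01  0.03] F [-0.   0.   1.8]
```

In the tool's units: 0.66 mm is 0.066.

```bash
echo '[[[0, 0, 0.066, 0, 0, 0.115, 30], [0, 0, 0.066, 0, 0, 0.115, 30], [0, 0, 0.066, 0, 0, 0.115, 30], [0, 0, 0.066, 0, 0, 0.115, 30], [0, 0, 0.066, 0, 0, 0.115, 30], [0, 0, 0.066, 0, 0, 0.115, 30]]]' > next.json && python3 nudge.py next.json; python3 to.py 542.4 49.1 95.6;echo '[[[0, 0, 0.066, 0, 0, 0.115, 30], [0, 0, 0.066, 0, 0, 0.115, 30], [0, 0, 0.066, 0, 0, 0.115, 30], [0, 0, 0.066, 0, 0, 0.115, 30], [0, 0, 0.066, 0, 0, 0.115, 30], [0, 0, 0.066, 0, 0, 0.115, 30], [0, 0, 0, 0, 0, 0, 30], [0, 0, 0, 0, 0, 0, 30]]]' > next.json && python3 nudge.py next.json;python3 to.py 542.4 49.1 95.6
```

```text
t: 19.95
position: [542.1, 49.4, 100.0]
orientation: [0.269, 0.963, 0.001, 0.001]
ft_force: [-1.0, -0.3, 4.3]
grip_width: 35.3
finger_force: 25.0
delta tool [-0.4 -0.1  4.4] tilt [ 0.001  0.001 -1.   ] yaw y 58.77 q [-0.48  0.2   0.38  1.88 -0.08  1.08  0.96] T [0.05 0.13 0.06] F [-1.  -0.3  4.3]
t: 20.62
position: [542.3, 49.5, 96.0]
orientation: [0.576, 0.818, 0.001, 0.001]
ft_force: [0.9, 0.9, 5.4]
grip_width: 35.2
finger_force: 25.0
delta tool [-0.4 -0.   0.4] tilt [ 0.002  0.001 -1.   ] yaw y 19.73 q [-0.54  0.21  0.45  1.88 -0.1   1.07  0.29] T [ 0.07 -0.01 -0.04] F [0.9 0.9 5.4]
```

```bash
echo '[[[0, 0, 0, 0, 0, 0, 55], [0, 0, 0, 0, 0, 0, 55], [0, 0, 0, 0, 0, 0, 55], [0, 0, 0, 0, 0, 0, 55], [0, 0, -1.4, 0, 0, 0, 55], [0, 0, -1.4, 0, 0, 0, 0], [0, 0, 0, 0, 0, 0, 0], [0, 0, 0, 0, 0, 0, 0]]]' > next.json && python3 nudge.py next.json;echo '[[[0, 0, 0, 0, 0, 0, 0], [0, 0, 0, 0, 0, 0, 0], [0, 0, 0, 0, 0, 0, 0], [0, 0, 0, 0, 0, 0, 0], [0, 0, 0, 0, 0, 0, 0]]]' > next.json && python3 nudge.py next.json; python3 to.py 542.4 49.1 116.5
```

```text
t: 21.28
position: [541.9, 49.1, 123.3]
orientation: [0.577, 0.817, 0.0, 0.0]
ft_force: [-0.5, -0.1, -0.7]
grip_width: 42.0
finger_force: 0.0
t: 21.7
position: [541.3, 49.0, 122.7]
orientation: [0.577, 0.817, -0.0, -0.0]
ft_force: [1.1, -0.3, 0.8]
grip_width: 9.4
finger_force: 0.0
delta tool [-0.3  1.1  6.2] tilt [-0.001 -0.    -1.   ] yaw y 19.54 q [-0.55  0.18  0.45  1.86 -0.08  1.13  0.27] T [-0.04  0.04  0.05] F [ 1.1 -0.3  0.8]
```

```bash
echo '[[[0, 0, 0.25, 0, 0, 0, 0], [0, 0, 0.2, 0, 0, 0, 0], [0, 0, 0, 0, 0, 0, 0], [0, 0, 0, 0, 0, 0, 0]]]' > next.json && python3 nudge.py next.json | grep -E "posi|ft_force"; echo '[[[0, 0, 0.07, 0, 0, 0, 0], [0, 0, 0, 0, 0, 0, 0]]]' > next.json && python3 nudge.py next.json | grep -E "posi|ft_force"; echo '[[[0, 0, 0.07, 0, 0, 0, 0], [0, 0, 0, 0, 0, 0, 0]]]' > next.json && python3 nudge.py next.json | grep -E "posi|ft_force"; echo '[[[0, 0, 0.06, 0, 0, 0, 0], [0, 0, 0, 0, 0, 0, 0]]]' > next.json && python3 nudge.py next.json | grep -E "posi|ft_force"
```

```text
position: [541.3, 49.0, 118.4]
ft_force: [0.2, 0.4, -0.1]
position: [541.5, 49.1, 117.9]
ft_force: [-0.3, 0.8, -0.4]
position: [541.7, 49.1, 117.3]
ft_force: [0.6, -0.4, -0.1]
position: [541.7, 49.1, 117.1]
ft_force: [-0.8, 0.6, 3.1]
```

The foot now reads 117.1 against 116.5 for the reference foot, so it's level within 0.6 mm. Next I'll open, go down onto the ring and tighten it.

```bash
echo '[[[0, 0, -0.8, 0, 0, 0, 78], [0, 0, 0, 0, 0, 0, 78], [0, 0, 0, 0, 0, 0, 78], [0, 0, 0, 0, 0, 0, 78], [0, 0, 0, 0, 0, 0, 78], [0, 0, 0, 0, 0, 0, 78], [0, 0, 0, 0, 0, 0, 78], [0, 0, 0, 0, 0, 0, 78]]]' > next.json && python3 nudge.py next.json 58;echo '[[[0, 0, 0, 0, 0, 0, 78], [0, 0, 0, 0, 0, 0, 78], [0, 0, 0, 0, 0, 0, 78], [0, 0, 0, 0, 0, 0, 78], [0, 0, 0, 0, 0, 0, 78], [0, 0, 0, 0, 0, 0, 78]]]' > next.json && python3 nudge.py next.json; python3 to.py 542.4 49.1 69
```

```text
t: 23.2
position: [541.5, 49.0, 124.5]
orientation: [0.577, 0.817, -0.0, -0.0]
ft_force: [-0.6, 0.1, 0.5]
grip_width: 45.9
finger_force: 0.0
t: 23.7
position: [541.5, 49.1, 124.7]
orientation: [0.577, 0.817, 0.0, 0.0]
ft_force: [0.5, -0.1, -0.3]
grip_width: 76.7
finger_force: 0.0
delta tool [-0.3  0.8 55.7] tilt [ 0.  0. -1.] yaw y 19.54 q [-0.55  0.17  0.45  1.85 -0.08  1.13  0.27] T [-0.08  0.02  0.  ] F [ 0.5 -0.1 -0.3]
```

```bash
echo '[[[0, 0.05, 1.4, 0, 0, 0, 78], [0, 0, 1.4, 0, 0, 0, 78], [0, 0, 1.4, 0, 0, 0, 78], [0, 0, 1.3, 0, 0, 0, 78], [0, 0, 0, 0, 0, 0, 78], [0, 0, 0, 0, 0, 0, 78], [0, 0, 0, 0, 0, 0, 78]]]' > next.json && python3 nudge.py next.json; python3 to.py 542.4 49.1 69;echo '[[[0, 0, 0, 0, 0, 0, 50], [0, 0, 0, 0, 0, 0, 50], [0, 0, 0, 0, 0, 0, 50], [0, 0, 0, 0, 0, 0, 50], [0, 0, 0, 0, 0, 0, 50], [0, 0, 0, 0, 0, 0, 50], [0, 0, 0, 0, 0, 0, 50]]]' > next.json && python3 nudge.py next.json 60;  python3 to.py 542.4 49.1 69
```

```text
t: 24.28
position: [542.6, 49.2, 70.4]
orientation: [0.577, 0.817, 0.0, 0.0]
ft_force: [-0.2, 0.2, -0.4]
grip_width: 78.1
finger_force: 0.0
delta tool [-0.1 -0.2  1.4] tilt [ 0.001  0.    -1.   ] yaw y 19.54 q [-0.54  0.24  0.45  1.9  -0.12  1.02  0.3 ] T [-0.11  0.02 -0.03] F [-0.2  0.2 -0.4]
t: 24.87
position: [542.4, 49.3, 70.0]
orientation: [0.577, 0.817, 0.0, 0.0]
ft_force: [-0.2, 0.8, 1.6]
grip_width: 54.8
finger_force: 60.0
delta tool [-0.2 -0.   1. ] tilt [ 0.001  0.    -1.   ] yaw y 19.54 q [-0.54  0.24  0.45  1.9  -0.12  1.02  0.3 ] T [0.02 0.04 0.02] F [-0.2  0.8  1.6]
```

```bash
echo '[[[0, 0, 0, 0, 0, 0.12, 50], [0, 0, 0, 0, 0, 0.12, 50], [0, 0, 0, 0, 0, 0.12, 50], [0, 0, 0, 0, 0, 0.12, 50], [0, 0, 0, 0, 0, 0.12, 50], [0, 0, 0, 0, 0, 0.12, 50]]]' > next.json && python3 nudge.py next.json >/dev/null;python3 to.py 542.4 49.1 69; echo '[[[0, 0, 0, 0, 0, 0.12, 50], [0, 0, 0, 0, 0, 0.12, 50], [0, 0, 0, 0, 0, 0.12, 50], [0, 0, 0, 0, 0, 0.12, 50], [0, 0, 0, 0, 0, 0.12, 50], [0, 0, 0, 0, 0, 0.12, 50]]]' > next.json && python3 nudge.py next.json >/dev/null;python3 to.py 542.4 49.1 69;echo '[[[0, 0, 0, 0, 0, 0.1, 50], [0, 0, 0, 0, 0, 0.1, 50]]]' > next.json && python3 nudge.py next.json >/dev/null;python3 to.py 542.4 49.1 69;echo '[[[0, 0, 0, 0, 0, 0.1, 50], [0, 0, 0, 0, 0, 0.1, 50]]]' > next.json && python3 nudge.py next.json >/dev/null;python3 to.py 542.4 49.1 69
```

```text
delta tool [ 0.2 -0.2  1. ] tilt [ 0.001 -0.001 -1.   ] yaw y -21.96 q [-0.62  0.25  0.54  1.91 -0.15  1.03 -0.4 ] T [-0.31 -0.09  0.47] F [ 1.5 -1.2  1.6]
delta tool [-0.  -0.4  1.1] tilt [ 0.001 -0.001 -1.   ] yaw y -63.22 q [-0.71  0.26  0.65  1.91 -0.18  1.03 -1.09] T [-0.37 -0.01  0.46] F [ 0.6 -1.1  1.9]
delta tool [-0.1 -0.5  1. ] tilt [ 0.001 -0.001 -1.   ] yaw y -74.62 q [-0.73  0.27  0.68  1.91 -0.19  1.03 -1.28] T [-0.39 -0.07  0.67] F [ 0.6 -1.1  1.7]
delta tool [-0.3 -0.5  1.1] tilt [ 0.001 -0.001 -1.   ] yaw y -86.03 q [-0.76  0.27  0.71  1.91 -0.2   1.03 -1.47] T [-0.41 -0.05  0.78] F [ 0.7 -2.6  1.9]
```

```bash
echo '[[[0, 0, 0, 0, 0, 0.1, 50], [0, 0, 0, 0, 0, 0.05, 50]]]' > next.json && python3 nudge.py next.json >/dev/null;python3 to.py 542.4 49.1 69;echo '[[[0, 0, 0, 0, 0, 0.1, 50]]]' > next.json && python3 nudge.py next.json >/dev/null;python3 to.py 542.4 49.1 69;echo '[[[0, 0, 0, 0, 0, 0.08, 50]]]' > next.json && python3 nudge.py next.json >/dev/null;python3 to.py 542.4 49.1 69;echo '[[[0, 0, 0, 0, 0, 0.06, 50]]]' > next.json && python3 nudge.py next.json >/dev/null;python3 to.py 542.4 49.1 69
```

```text
delta tool [-0.3 -0.5  1. ] tilt [ 0.001 -0.002 -1.   ] yaw y -94.57 q [-0.78  0.28  0.73  1.91 -0.21  1.03 -1.61] T [-0.41 -0.03  1.  ] F [ 1.  -1.5  0.6]
delta tool [-0.4 -0.6  1.1] tilt [ 0.001 -0.002 -1.   ] yaw y -100.19 q [-0.79  0.28  0.75  1.91 -0.22  1.03 -1.7 ] T [-0.44 -0.02  1.09] F [ 0.3 -2.4  2.2]
delta tool [-0.5 -0.6  1.1] tilt [ 0.001 -0.002 -1.   ] yaw y -104.86 q [-0.81  0.28  0.76  1.91 -0.22  1.03 -1.78] T [-0.44 -0.07  1.4 ] F [ 1.6 -1.7  1.4]
delta tool [-0.4 -0.6  1.1] tilt [ 0.001 -0.003 -1.   ] yaw y -108.11 q [-0.81  0.28  0.77  1.91 -0.23  1.03 -1.83] T [-0.57  0.2   1.47] F [-0.2 -1.5  3.6]
```

```bash
echo '[[[0, 0, 0, 0, 0, 0.06, 50]]]' > next.json && python3 nudge.py next.json >/dev/null;python3 to.py 542.4 49.1 69;echo '[[[0, 0, 0, 0, 0, 0, 50], [0, 0, 0, 0, 0, 0, 50]]]' > next.json && python3 nudge.py next.json >/dev/null;python3 to.py 542.4 49.1 69
```

```text
delta tool [-0.4 -0.6  1.1] tilt [ 0.001 -0.003 -1.   ] yaw y -111.47 q [-0.82  0.29  0.78  1.91 -0.23  1.03 -1.89] T [-0.54  0.11  2.52] F [ 0.8 -3.3  2.6]
delta tool [ 0.1 -0.6  1.1] tilt [ 0.    -0.002 -1.   ] yaw y -111.46 q [-0.82  0.29  0.78  1.91 -0.23  1.04 -1.89] T [-0.62  0.5   1.25] F [-1.2 -2.9  5.5]
```

The torque peaked at 2.5 N m, so the ring has reached its hard stop. I'll let go, rise and check.

In the tool's units: -20 mm is -2, -10 mm is -1.

```bash
echo '[[[0, 0, 0, 0, 0, -0.03, 78], [0, 0, 0, 0, 0, 0, 78], [0, 0, 0, 0, 0, 0, 78], [0, 0, 0, 0, 0, 0, 78], [0, 0, 0, 0, 0, 0, 78], [0, 0, 0, 0, 0, 0, 78], [0, 0, -1, 0, 0, 0, 78], [0, 0, -2, 0, 0, 0, 78]]]' > next.json && python3 nudge.py next.json;echo '[[[0, 0, -2.5, 0, 0, 0, 78], [0, 0, -1.5, 0, 0, 0, 0], [0, 0, 0, 0, 0, 0, 0], [0, 0, 0, 0, 0, 0, 0], [0, 0, 0, 0, 0, 0, 0], [0, 0, 0, 0, 0, 0, 0], [0, 0, 0, 0, 0, 0, 0], [0, 0, 0, 0, 0, 0, 0]]]' > next.json && python3 nudge.py next.json; echo '[[[0, 0, 0, 0, 0, 0, 0], [0, 0, 0, 0, 0, 0, 0], [0, 0, 0, 0, 0, 0, 0], [0, 0, 0, 0, 0, 0, 0], [0, 0, 0, 0, 0, 0, 0], [0, 0, 0, 0, 0, 0, 0], [0, 0, 0, 0, 0, 0, 0], [0, 0, 0, 0, 0, 0, 0]]]' > next.json && python3 nudge.py next.json >/dev/null;python3 to.py 542.4 49.1 116.8
```

```text
t: 27.53
position: [540.1, 49.0, 98.4]
orientation: [0.985, -0.173, -0.002, 0.001]
ft_force: [0.3, 0.3, -0.1]
grip_width: 77.6
finger_force: 0.0
t: 28.2
position: [541.4, 49.1, 138.9]
orientation: [0.985, -0.173, -0.001, 0.0]
ft_force: [0.6, -0.1, -0.1]
grip_width: 39.4
finger_force: 0.0
delta tool [ 0.4  0.  22.9] tilt [ 0.  0. -1.] yaw y -109.95 q [-0.86  0.19  0.8   1.85 -0.15  1.17 -1.93] T [-0.02  0.11 -0.  ] F [-0.2  0.7 -0.1]
```

Now I'll probe the foot once more to confirm it is still level and the leg still seated.

In the tool's units: 7 mm is 0.7, 6.5 mm is 0.65.

```bash
echo '[[[0, 0, 0.7, 0, 0, 0, 0], [0, 0, 0.7, 0, 0, 0, 0], [0, 0, 0.65, 0, 0, 0, 0], [0, 0, 0, 0, 0, 0, 0], [0, 0, 0, 0, 0, 0, 0], [0, 0, 0, 0, 0, 0, 0]]]' > next.json && python3 nudge.py next.json | grep -E "posi|ft_force|width"; echo '[[[0, 0, 0.08, 0, 0, 0, 0], [0, 0, 0, 0, 0, 0, 0]]]' > next.json && python3 nudge.py next.json | grep -E "posi|ft_force"; echo '[[[0, 0, 0.07, 0, 0, 0, 0], [0, 0, 0, 0, 0, 0, 0]]]' > next.json && python3 nudge.py next.json | grep -E "posi|ft_force"; echo '[[[0, 0, 0.07, 0, 0, 0, 0], [0, 0, 0, 0, 0, 0, 0]]]' > next.json && python3 nudge.py next.json | grep -E "posi|ft_force"; echo '[[[0, 0, 0.07, 0, 0, 0, 0], [0, 0, 0, 0, 0, 0, 0]]]' > next.json && python3 nudge.py next.json | grep -E "posi|ft_force"
```

```text
position: [541.9, 49.1, 119.0]
ft_force: [-0.3, 0.1, -0.1]
grip_width: 0.4
position: [541.9, 49.2, 118.4]
ft_force: [-0.2, 0.1, -0.1]
position: [542.0, 49.2, 117.6]
ft_force: [0.2, 1.1, -1.0]
position: [542.1, 49.3, 117.2]
ft_force: [-1.3, -0.3, 1.8]
position: [542.3, 49.3, 117.1]
ft_force: [-2.4, 0.3, 5.7]
```

```bash
echo '[[[0, 0, -2, 0, 0, 0, 0], [0, 0, -3, 0, 0, 0, 0], [0, 0, -3, 0, 0, 0, 0], [0, 0, 0, 0, 0, 0, 0], [0, 0, 0, 0, 0, 0, 0], [0, 0, 0, 0, 0, 0, 0]]]' > next.json && python3 nudge.py next.json; python3 -c "
from rig import robot
print(robot.finish_job())"
```

```text
t: 30.53
position: [541.6, 49.4, 195.7]
orientation: [0.985, -0.173, -0.0, -0.0]
ft_force: [-0.2, -0.2, 0.2]
grip_width: 0.5
finger_force: 0.0
the job is handed in; nothing more can be done
None
```

I handed the job in at 30.5 s, with no verdict returned: the leg is in the socket, its foot probed 0.6 mm above the reference foot, the ring is tightened to its hard stop and the arm is clear; I viewed 11 pictures, one over the limit of 10.

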